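# Set a brass blank overhanging the saw board at its cut line

## Robot

A 7-joint arm with a two-finger parallel gripper is mounted at the origin on the work surface. World frame = base frame: x ahead of the robot, y to its left, z up, the work surface at z = 0. Lengths are in m, angles in rad, forces in N, time in s.
With the tool pointing down it reaches from about 0.35 to 0.9 m from the base axis. Payload 19.9 kg.
Tool frame: the origin (TCP) lies between the finger pads; the fingertips stand 19 mm ahead of it and the grasp point (between the pads) is the TCP; z points along the fingers, y is the line along which they close (so a half turn about z gives the same grasp; the last joint's range is limited). The gripper opens to 94 mm and grips with 3 to 60 N. Pads are 16 mm wide; open, the fingers measure 119 mm over their backs; the gripper's body (75 mm by 177 mm) begins 78 mm behind the grasp point.
Start: joints at [-1.171, 0.417, -0.01, 1.614, 0.005, 1.111, -0.053], TCP at [0.267, 0.565, 0.224] pointing down, gripper open.
Joint ranges: [-2.81, 2.81], [-0.39, 2.02], [-1.27, 1.25], [0.06, 2.57], [-1.19, 4.33], [0.19, 2], [-2.82, 2.82]. Speed limits (rad/s): [1.89, 1.89, 2.39, 2.39, 3.01, 3.01, 3.01].

## Interface

Orientations are given as a 3x3 rotation matrix whose columns are the frame's x, y, z axes.
In Python, from rig import robot gives the robot as it stands. Calls block until the motion is done:
- robot.move_ptp(position, orientation): joint-space move of the TCP to a pose.
- robot.move_linear(position, velocity=0.15, frame=None, threshold=None): straight line of the TCP; frame=None keeps the orientation; velocity is the mean speed in m/s. With threshold (N) it stops when the force on the tool has changed by that much, and returns True; else False.
- robot.goto_joints(angles): joint-space move.
- robot.gripper_to(opening): finger opening in m; the grip force is fixed at half the most; returns when the fingers have stopped.
- robot.pause(seconds).
- robot.ik(position, orientation): joint angles nearest the present ones, or None.
- robot.get_state(): the state.
- robot.grab_frame(name): name is "scene" or "side" or "wrist"; returns the picture (480x640x3 uint8, red, green, blue); there is no depth.
- robot.camera_info(name): a dict with "fx", "fy", "cx", "cy" (pixels), "dist" ([k1, k2, p1, p2, k3] as OpenCV has them; the pictures are not rectified), "rvec" (rotation vector, rad) and "tvec" (3), from world to camera coordinates, as OpenCV has them. Camera axes: x right, y down, z forward; pixel columns grow to the right and rows downward; lengths in m; the calibration is good to about 2 mm. A picture is of the moment at which its call begins: read the wrist's pose just before it. camera_info takes no time and is no camera call; for the wrist camera it gives the pose at the moment of the call.
A pose or a line that the arm cannot do raises robot.PlanningError and nothing moves.
- robot.sign_off(): hands the job in; it is judged then, once.
The state is a dict: "time": time; "qpos": joint angles; "joint_vel": joint speeds; "effort": joint torques, N m; "ee_pos": TCP position; "tool_rot": TCP orientation; "force": force on the tool from outside, world axes, zero at the start; "moment": the same for the moment, N m; "opening": finger opening in m; "grasp_force": force on a finger pad.
Only numpy, scipy, OpenCV 4.12 (cv2) and the standard library are available. Lean on these libraries where they do the work, as an engineer would, in place of code of your own. Each camera call takes 0.05 s, during which the arm holds its last target. There are 200 camera calls.

## Task

Get the brass blank ready for sawing: push it with the fingertips so that its long far edge lies flush along the saw board's fence, and so that it sticks out over the board's right-hand end (as seen from the robot) just as far as the black cut line, the line lying right over the end of the board. Only push it flat on the board, never lift or tip it, and leave everything else on the bench where it is.

Things in the scene. Friction and masses are not known exactly. Their poses are not given: they have to be found in the camera images.
- saw_board: Dark walnut saw board on two battens, screwed to the bench, 170 mm deep (its x) by 240 mm long (its y). Origin under its centre, at bench height; z up, x away from the robot towards the fence, y along the fence to the left as the robot sees it. Its flat top is 50 mm above the origin, from x = -85 to 57 mm and y = -120 to 120 mm.
- fence_face (a point): Middle of the near face of the fence, 4 mm above the board's top (saw board's x = 57, y = 0, z = 54 mm). The fence is a paler wooden strip along the whole far side of the board, 18 mm thick, 16 mm tall above the top. Axes as the saw board's.
- board_end (a point): Point on the upper edge of the saw board's right-hand (-y) end, 25 mm from the fence's face (saw board's x = 32, y = -120, z = 50 mm): the cut line's middle belongs here. Below the overhang there is only the bench. Axes as the saw board's.
- blank: Loose flat brass blank, 50 mm wide (x), 120 mm long (y), 4 mm thick, 0.14 to 0.27 kg, lying on the saw board a little off the fence and slightly askew; origin at the centre of its underside. Its +x long edge (25 mm from the origin) goes along the fence, its -y short end (60 mm from the origin) is to overhang. A sideways push of 1 to 3 N slides it.
- cut_line (a point): Middle of the black cut line drawn straight across the top of the brass blank, 40 mm from its right-hand (-y) end: at x = 0, y = -20, z = 4 mm in the blank's frame. Axes as the blank's.
- wax_tin: Bystander: small round aluminium tin of yellow saw wax, 34 mm across, 19 mm high, loose on the near left corner of the saw board; origin at the centre of its underside.
- pliers: Bystander: pliers with teal grips, about 157 mm long, 11 mm thick, lying left of the saw board; origin at the pivot, on the bench; x towards the jaws.
- ring_jar: Bystander: small round jar with a metal lid, 48 mm across, 55 mm high, standing behind the fence; origin at the centre of its underside.
- card_stand: Bystander: card holder, a copper-wire heart on a round 58 mm steel foot, 112 mm high, standing beyond the fence to the right; origin at the centre of its underside.
- saw_frame: Bystander: jeweller's saw frame with a dark wooden handle, 300 mm by 110 mm, 27 mm thick at the handle, lying on the bench to the right of the saw board; origin on the bench under the blade's line; x from the handle to the frame's far end.
- heart_box: Bystander: pink velvet heart-shaped box, about 140 mm across, 44 mm high, left or right on the bench; origin at its underside.
- bead_box: Bystander: round flat bead box, 104 mm across, 24 mm high, left or right on the bench; origin at the centre of its underside.
There are look-alikes about, which are no part of the job. There is more than one size of the blank; the job needs the smallest.

How it is judged:
At the end, for the whole second after the job is handed in: The blank lies still and flat on the board, its long edge along the fence (gap at its middle under 3 mm, within 2 degrees), and the cut line lies over the board's right-hand end within 4 mm (y of cut_line in the frame of saw_board between -0.124 and -0.116 m and x of blank in the frame of saw_board above 0.029 m and angle between the x axis of blank and the x axis of saw_board, either way round below 0.035 rad and z of blank in the frame of saw_board between 0.047 and 0.053 m and angle between blank's own z axis and vertical below 0.05 rad and linear speed of blank below 0.01 m/s); the robot touches nothing.
It fails at once if the blank is lifted more than 8 mm off the board or tipped more than about 11 degrees (z of blank in the frame of saw_board above 0.058 m or angle between blank's own z axis and vertical above 0.2 rad).
It fails at once if another thing on the bench or board is moved more than 15 mm or tipped over (distance of any of wax_tin, pliers, ring_jar, card_stand, saw_frame, heart_box, bead_box from where it was at the start of the episode above 0.015 m or angle between any of wax_tin, pliers, ring_jar, card_stand, saw_frame, heart_box, bead_box's own z axis and vertical above 0.3 rad).
It also fails if it takes over 48 s, if anything falls off the work surface, if the arm or the gripper's body presses on something with over 40 N, if the wrist force passes 120 N, or if a joint passes its speed limit or range.

## Working session

There is one attempt and no reset: what is moved stays moved. The work goes in short steps, each a Python script; the robot and the scene stay as the last script left them, time stands still between calls to the robot, and variables do not carry over. Pictures are saved under pics/ and viewed, at most 10 in all, crops included, and the job is handed in when it is done.

```bash
mkdir -p pics; ls; cat > h.py <<'E'
import numpy as np, cv2
from rig import robot
def ray(info,px):
    K=np.array([[info['fx'],0,info['cx']],[0,info['fy'],info['cy']],[0,0,1.]])
    n=cv2.undistortPoints(np.array(px,float).reshape(-1,1,2),K,np.array(info['dist'],float)).reshape(-1,2)
    R=cv2.Rodrigues(np.array(info['rvec'],float))[0]; t=np.array(info['tvec'],float)
    return -R.T@t,(R.T@np.c_[n,np.ones(len(n))].T).T
def pix2w(info,px,z):
    c,d=ray(info,px); return c+d*((z-c[2])/d[:,2])[:,None]
def proj(info,P):
    K=np.array([[info['fx'],0,info['cx']],[0,info['fy'],info['cy']],[0,0,1.]])
    return cv2.projectPoints(np.array(P,float).reshape(-1,1,3),np.array(info['rvec'],float),np.array(info['tvec'],float),K,np.array(info['dist'],float))[0].reshape(-1,2)
def snap(cam,name):
    info=robot.camera_info(cam); im=robot.grab_frame(cam)
    cv2.imwrite(f'pics/{name}.png',im[:,:,::-1]); return info,im
E
python3 - <<'E'
from h import *
for c in('scene','side'): i,_=snap(c,c+'0'); print(i)
s=robot.get_state(); print(s['time'],s['ee_pos'],s['tool_rot'])
E
```

```text
pics
{'fx': 616.2628288319489, 'fy': 616.2628288319489, 'cx': 316.2681590902366, 'cy': 245.11282943279187, 'dist': array([-0.19879758,  0.        ,  0.        ,  0.        ,  0.        ]), 'rvec': array([ 2.27074341,  0.94596855, -0.37738645]), 'tvec': array([-0.3437267 , -0.21547529,  1.77601921])}
{'fx': 454.6985858410486, 'fy': 454.6985858410486, 'cx': 319.68819834543643, 'cy': 229.03292343381904, 'dist': array([-0.0118459,  0.       ,  0.       ,  0.       ,  0.       ]), 'rvec': array([ 2.39451211, -0.3462351 ,  0.14909724]), 'tvec': array([-0.46330752,  0.14054095,  1.32580081])}
0.1 [0.26712543 0.56471158 0.22392518] [[-9.03972755e-01  4.27589908e-01 -3.58848193e-04]
 [ 4.27590050e-01  9.03972243e-01 -9.65922218e-04]
 [-8.86297868e-05 -1.02660728e-03 -9.99999469e-01]]
```

View pics/scene0.png

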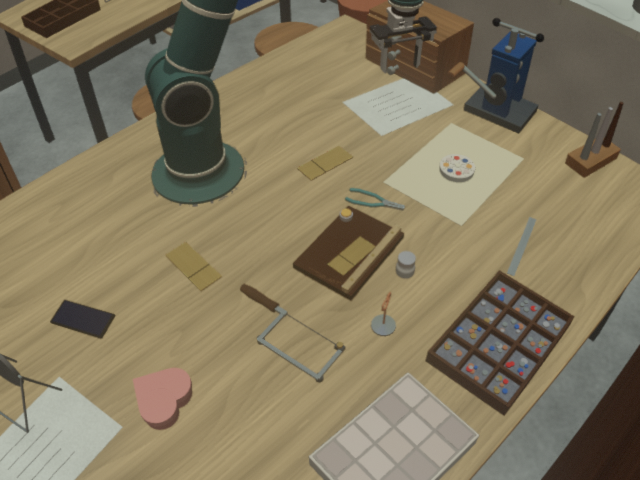

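The board with the blank is at about (350,252), the wax tin at (346,214), the pliers at (375,200), the jar at (405,263), the card stand at (383,322) and the saw frame at (290,330). I'll look from the wrist next.

```bash
python3 - <<'E'
from h import *
i=robot.camera_info('scene')
P=pix2w(i,[[295,260],[355,207],[403,235],[350,295]],.05); print(P.round(3)); c=P.mean(0)
yaw=np.arctan2(*(P[2]-P[1])[[1,0]]); print(c,yaw)
w=robot.camera_info('wrist'); s=robot.get_state(); 
R=cv2.Rodrigues(w['rvec'])[0]; cp=-R.T@w['tvec']; print('cam in tool',s['tool_rot'].T@(cp-s['ee_pos']), s['tool_rot'].T@R.T)
# tool x along which? choose tool pointing down, several yaws
for a in np.arange(0,2*np.pi,np.pi/2):
    a+=yaw; Rt=np.c_[[np.cos(a),np.sin(a),0],[np.sin(a),-np.cos(a),0],[0,0,-1]]
    off=Rt@(s['tool_rot'].T@(cp-s['ee_pos']))
    p=np.array([c[0]-off[0],c[1]-off[1],0.33]); q=robot.ik(p,Rt); print(a-yaw,p,None if q is None else np.round(q,2))
E
```

```text
[[ 0.478 -0.057  0.05 ]
 [ 0.458  0.175  0.05 ]
 [ 0.61   0.188  0.05 ]
 [ 0.644 -0.04   0.05 ]]
[0.54761    0.06621756 0.05      ] 0.08502856564610904
cam in tool [ 0.07454134 -0.00040687 -0.16051493] [[ 3.18437004e-04 -9.66497045e-01 -2.56677541e-01]
 [ 9.99999936e-01  3.49446583e-04 -7.51998223e-05]
 [ 1.62375496e-04 -2.56677501e-01  9.66497095e-01]]
0.0 [0.47337251 0.05948165 0.33      ] [-0.82  0.05  0.67  1.84 -0.04  1.25 -1.63]
1.5707963267948966 [ 0.55434591 -0.00801993  0.33      ] [-0.56  0.24  0.62  1.67 -0.14  1.28  0.18]
3.141592653589793 [0.6218475  0.07295347 0.33      ] [-0.38  0.35  0.28  1.48 -0.1   1.32  1.57]
4.71238898038469 [0.5408741  0.14045505 0.33      ] [ 0.52  0.39 -1.08  1.62  0.35  1.35  2.62]
```

View pics/side0.png

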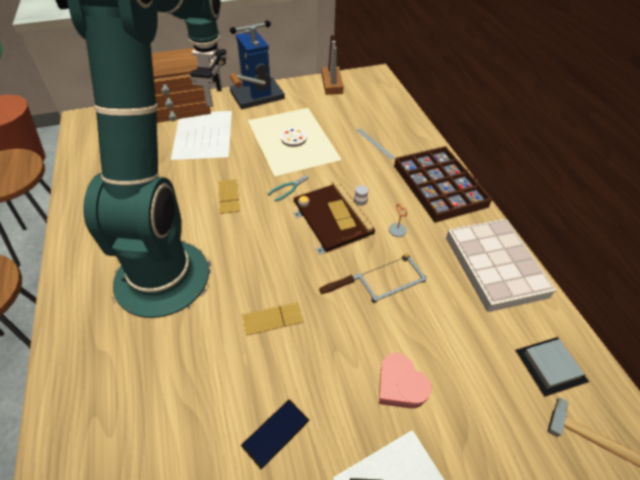

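```bash
python3 - <<'E'
from h import *
a=0.085; Rt=np.c_[[np.cos(a),np.sin(a),0],[np.sin(a),-np.cos(a),0],[0,0,-1]]
robot.move_ptp([0.59,0.07,0.30],Rt)
i,im=snap('wrist','w0'); np.save('w0.npy',i,allow_pickle=True)
print(robot.get_state()['time'],robot.get_state()['qpos'].round(2))
E
```

```text
2.2833 [-0.69  0.36  0.68  1.62 -0.23  1.25 -1.45]
```

View pics/w0.png

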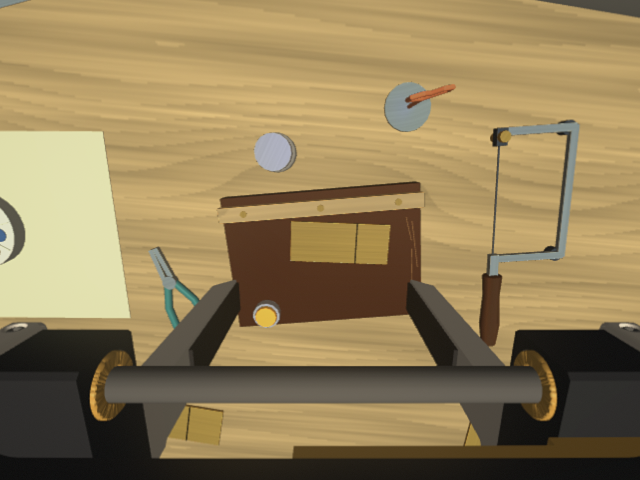

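The wrist view shows the board from (220,195) to (425,325). The blank is at (290–390, 222–265), with its cut line at about x=356 and the tin at (265,315). I'll enlarge it.

```bash
python3 -c "
import cv2
im=cv2.imread('pics/w0.png')[175:335,205:437]
cv2.imwrite('pics/w0c.png',cv2.resize(im,None,fx=3.4,fy=3.4,interpolation=cv2.INTER_CUBIC))"
```

```text
(no output)
```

View pics/w0c.png

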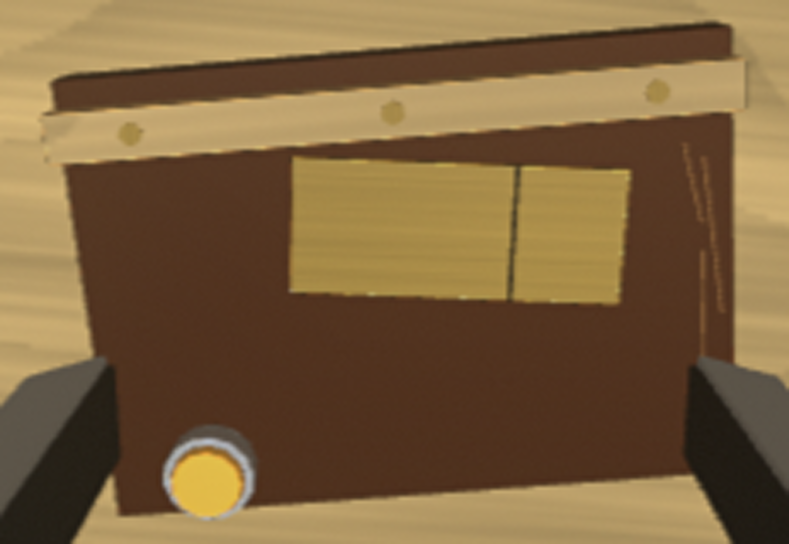

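The crop shows the blank's corners at (293,157), (630,170), (620,304) and (290,291), and the cut line from (518,166) to (512,300). The fence's top near edge runs (48,163)–(745,108). The board's right end runs down x≈733.

```bash
python3 - <<'E'
from h import *
i=np.load('w0.npy',allow_pickle=True).item()
f=lambda px,z: pix2w(i,np.array([205,175])+np.array(px,float)/3.4,z)[:,:2]
b=f([[293,157],[630,170],[620,304],[290,291]],.054); cl=f([[518,166],[512,300]],.054)
fe=f([[48,163],[745,108]],.066); bo=f([[52,80],[725,23],[118,515]],.05); rt=f([[732,115],[734,358]],.05); tin=f([[205,480]],.019+.05)
d=fe[0]-fe[1]; d/=np.linalg.norm(d); ax=np.array([d[1],-d[0]]); yaw=np.arctan2(ax[1],ax[0])
# far & near edges for x, right end for y
x0=(fe@ax).mean()-.057; y0=(rt@d).mean()+.12
print('yaw',yaw,'x0 fence/far/near',x0,(bo[:2]@ax).mean()-.085,bo[2]@ax+.085,'y0 rt',y0,'left',bo[0]@d-.12,bo[2]@d-.12,rt@d)
o=ax*x0+d*y0; L=lambda p:np.c_[(p-o)@ax,(p-o)@d]
print('o',o);print('blank',L(b).round(4),L(b).mean(0));print('cut',L(cl).round(4),'tin',L(tin),'fence ends',L(fe))
print(np.linalg.norm(np.roll(b,-1,0)-b,axis=1))
np.savez('board.npz',o=o,yaw=yaw)
E
```

```text
yaw 0.16672207701699385 x0 fence/far/near 0.5478148944654293 0.5469862744700843 0.5477903717828381 y0 rt -0.02669847446977111 left -0.02835171701881116 -0.027744589464107225 [-0.14662218 -0.14677477]
o [0.54464955 0.06458203]
blank [[ 0.0503  0.0363]
 [ 0.0362 -0.0826]
 [-0.0133 -0.0775]
 [ 0.0012  0.0424]] [ 0.01861162 -0.02033598]
cut [[ 0.0408 -0.043 ]
 [-0.0087 -0.0381]] tin [[-0.06405282  0.07922666]] fence ends [[ 0.057       0.11923557]
 [ 0.057      -0.1199562 ]]
[0.11964446 0.04980523 0.12076869 0.04953881]
```

```bash
cat >> h.py <<'E'
try:
    B=np.load('board.npz'); a=float(B['yaw']); o=B['o']
    Rt=np.c_[[np.cos(a),np.sin(a),0],[np.sin(a),-np.cos(a),0],[0,0,-1]]
    def W(x,y,z): return np.array([o[0]+np.cos(a)*x-np.sin(a)*y,o[1]+np.sin(a)*x+np.cos(a)*y,z])
    def loc():
        p=robot.get_state()['ee_pos']; d=p[:2]-o
        return np.array([np.cos(a)*d[0]+np.sin(a)*d[1],-np.sin(a)*d[0]+np.cos(a)*d[1],p[2]]).round(4)
except FileNotFoundError: pass
E
python3 - <<'E'
from h import *
robot.move_ptp(W(-.036,-.018,.13),Rt); robot.gripper_to(.06)
robot.move_linear(W(-.036,-.018,.080),.12)
t=robot.move_linear(W(-.036,-.018,.062),.02,threshold=3); p=loc(); print('touch',t,p)
z=p[2]+.0015; robot.move_linear(W(-.036,-.018,z),.05); print(loc(),robot.get_state()['force'])
t=robot.move_linear(W(.003,-.018,z),.03,threshold=8); s=robot.get_state(); print(t,loc(),s['force'],s['time'])
E
```

```text
touch True [-0.0359 -0.0179  0.0693]
[-0.0361 -0.018   0.0706] [ 0.26689024 -0.59931482 -1.00421563]
True [-0.0027 -0.018   0.0703] [-2.00276125 -0.04713274  1.10060974] 6.225
```

```bash
python3 - <<'E'
from h import *
z=.0705
robot.move_linear(W(-.015,-.018,z),.1); robot.move_linear(W(-.015,-.018,.10),.15)
robot.gripper_to(0.0)
robot.move_linear(W(.032,.075,.10),.2)
robot.move_linear(W(.032,.075,z),.1); print(loc())
t=robot.move_linear(W(.032,-.020,z),.04,threshold=10); s=robot.get_state(); print(t,loc(),s['force'],s['time'],s['opening'])
robot.move_linear(W(.032,-.005,z),.1); robot.move_linear(W(.032,.04,.25),.2)
i,_=snap('wrist','w1'); np.save('w1.npy',i,allow_pickle=True)
im=cv2.imread('pics/w1.png'); c=proj(i,[W(.03,-.06,.05)])[0].round().astype(int); print(c)
x0,y0=max(0,c[0]-130),max(0,c[1]-95); print(x0,y0)
cv2.imwrite('pics/w1c.png',cv2.resize(im[y0:y0+190,x0:x0+260],None,fx=3,fy=3,interpolation=cv2.INTER_CUBIC))
E
```

```text
[0.0316 0.0739 0.07  ]
False [ 0.032  -0.0199  0.0705] [-1.3729575   0.156975    0.58280492] 11.4833 0.0007520183095281181
[415 231]
285 136
```

View pics/w1c.png

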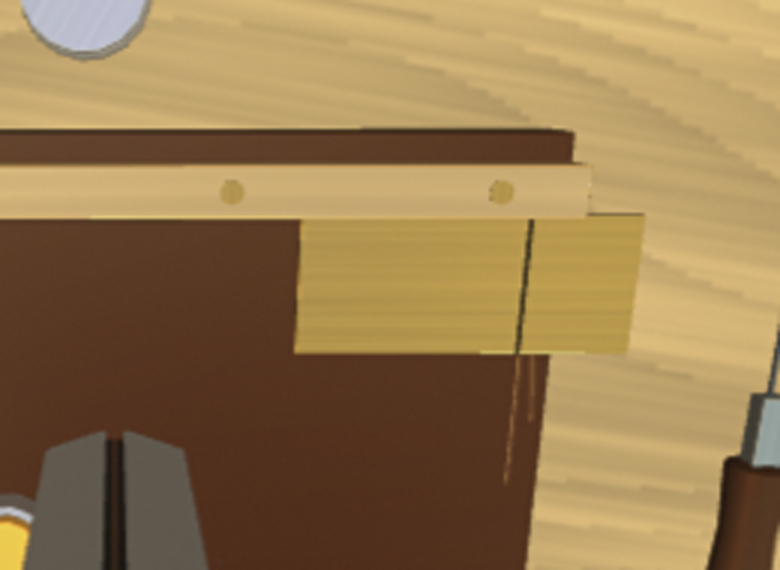

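The blank now lies along the fence. The cut line runs (531,219)–(517,353), the board end (549,355)–(527,570), and the blank's near corners are at (294,353) and (628,353), all in crop pixels.

```bash
python3 - <<'E'
from h import *
i=np.load('w1.npy',allow_pickle=True).item()
def L(px,z):
    p=pix2w(i,np.array([285,136])+np.array(px,float)/3,z)[:,:2]-o
    return np.c_[p@[np.cos(a),np.sin(a)],p@[-np.sin(a),np.cos(a)]].round(4)
print('cut',L([[531,219],[517,353]],.054),'end',L([[549,355],[527,570]],.05),'bl',L([[294,353],[628,353],[644,213]],.054),'fence',L([[0,219],[588,217]],.066))
E
```

```text
cut [[ 0.0544 -0.1062]
 [ 0.0059 -0.1063]] end [[ 0.004  -0.1197]
 [-0.0824 -0.1207]] bl [[ 0.0059 -0.0258]
 [ 0.0059 -0.1464]
 [ 0.0565 -0.1454]] fence [[ 0.0561  0.0773]
 [ 0.0568 -0.1204]]
```

```bash
python3 - <<'E'
from h import *
z=.0705
robot.move_linear(W(.032,-.005,.09),.2); robot.move_linear(W(.032,-.005,z),.1)
t=robot.move_linear(W(.032,-.0337,z),.03,threshold=10); print(t,loc())
robot.move_linear(W(.032,-.015,z),.1); robot.move_linear(W(.032,-.015,.10),.15)
robot.move_linear(W(-.025,-.09,.10),.2); robot.gripper_to(.04)
robot.move_linear(W(-.025,-.09,z),.1)
t=robot.move_linear(W(.003,-.09,z),.03,threshold=6); s=robot.get_state(); print(t,loc(),s['force'])
robot.move_linear(W(-.025,-.09,z),.1); robot.gripper_to(0); robot.move_linear(W(.032,.02,.25),.2)
i,_=snap('wrist','w2'); np.save('w2.npy',i,allow_pickle=True); print(robot.get_state()['time'])
im=cv2.imread('pics/w2.png'); c=proj(i,[W(.03,-.08,.05)])[0].round().astype(int)
x0,y0=max(0,c[0]-130),max(0,c[1]-95); print(x0,y0)
cv2.imwrite('pics/w2c.png',cv2.resize(im[y0:y0+190,x0:x0+260],None,fx=3,fy=3,interpolation=cv2.INTER_CUBIC))
E
```

```text
False [ 0.032  -0.0336  0.0705]
True [-0.0026 -0.09    0.07  ] [-1.99623568 -0.95450472  1.35305609]
21.0083
285 136
```

View pics/w2c.png

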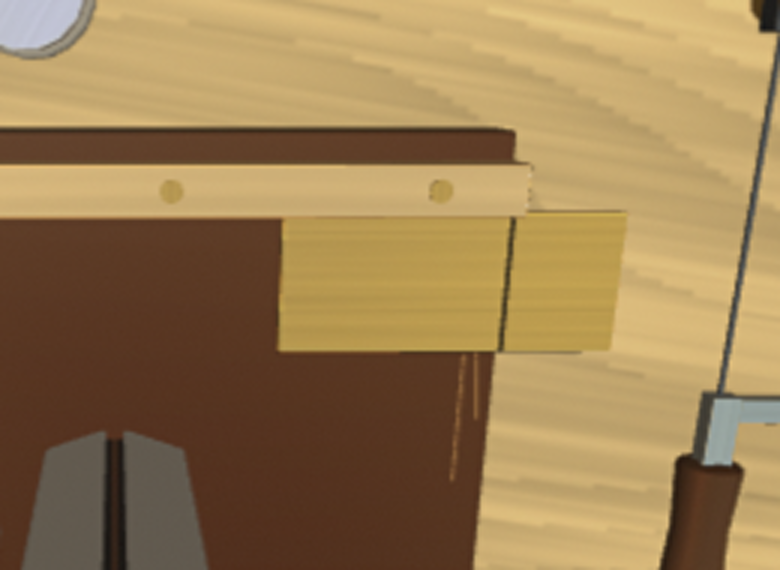

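The blank is flush. The cut line runs (513,219)–(501,351), and the board end runs (494,353)–(474,570).

```bash
python3 - <<'E'
from h import *
i=np.load('w2.npy',allow_pickle=True).item()
def L(px,z):
    p=pix2w(i,np.array([285,136])+np.array(px,float)/3,z)[:,:2]-o
    return np.c_[p@[np.cos(a),np.sin(a)],p@[-np.sin(a),np.cos(a)]].round(4)
print('cut',L([[513,219],[501,351]],.054),'end',L([[494,353],[474,570]],.05),'bl',L([[279,351],[610,350],[626,211]],.054),'fence',L([[0,218],[530,216]],.066))
E
```

```text
cut [[ 0.0539 -0.1202]
 [ 0.0062 -0.1207]] end [[ 0.0043 -0.1198]
 [-0.083  -0.1205]] bl [[ 0.0062 -0.0407]
 [ 0.0065 -0.1601]
 [ 0.0567 -0.1593]] fence [[ 0.056   0.0571]
 [ 0.0567 -0.1212]]
```

The cut line is within about 0.5 mm of the board end, and the blank is flush and clear of the robot. I'm handing in.

```bash
python3 -c "
from rig import robot
print(robot.sign_off())"
```

```text
the job is handed in; nothing more can be done
None
```

The job is handed in: the blank lies flush along the fence with its cut line within about 0.5 mm of the board's right-hand end, going by the last wrist picture; the robot touched only the blank and the board's top, and sign-off returned no verdict.

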